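# Ink the hand stamp that stands behind the ribbon box

### The job

The hand stamp is hidden behind the tall black ribbon box. Set the box aside, standing on the desk well clear of its place, then stand the stamp upright on the middle of the open ink pad and leave it there to take up ink. Finally stand the box back exactly where it was and the same way round; knock nothing over and leave the loupe and the brass stand-off alone.

Things in the scene. Friction and masses are not known exactly. Their poses are not given: they have to be found in the camera images.
- ribbon_box: Black flat box standing on edge, 115 mm long (its x), 24 mm thick (its y), 135 mm high (z up), 0.11 to 0.21 kg, loose; a small yellow and white label on its right-hand (-x) end. Origin: centre of its underside. It stands broadside to the robot, its y axis pointing roughly towards the robot. Grasp it across its thickness near the top.
- ribbon_box_end (a point): Point at the foot of the ribbon box's +x end, 57 mm from its origin along its x axis; tells which way round the box stands.
- stamp: Hand stamp, upright, about 45 mm behind the ribbon box's origin (side away from the robot); the box leaves a gripper no room over it. Black foot 22 (its x) x 36 (y) mm, 16 high; orange turned handle: neck 16 mm across, head 24 mm across from 39 to 74 mm height. 0.045 kg, loose. Its y lies along the box's long side (within 6 degrees). Origin: centre of underside, z up.
- ink_pad: Open ink pad, fixed to the desk: tray 76 mm deep (its x, +x away from the robot) by 104 mm wide (its y), rim 10 mm high; the blue lid is hinged on the far edge, 38 mm from the origin, and swings freely and rests open, leaning back, up to about 75 mm high. Origin: centre of its underside on the desk, z up.
- pad_middle (a point): Middle of the ink pad's pad surface, 9 mm above the desk; axes as the ink pad's. The flat pad measures 62 mm (x) by 94 mm (y).
- loupe: Bystander: black inspection loupe, 35 mm across, 40 mm high, standing loose on the desk. Origin: centre of its underside.
- standoff: Bystander: brass hexagonal stand-off, 19 mm across, 52 mm high, standing on end, loose. Origin: centre of its underside.
- tray_corner (a point): Foot of the near right-hand corner of the white paper tray on its stand, fixed, 178 mm high: from this point it reaches 0.25 m away from the robot (+x) and 0.34 m to the left (+y). The strip of desk between the tray stand and the robot is clear for 0.2 m to the left of this corner, down to x = 0.36.
Mind the look-alikes: they are no part of the job. Several things look just like the stamp: the one meant starts farthest from the robot's base.

How it is judged:
On the way, in this order (a step that is already met when the one before it is completed fails the run):
1. the ribbon box stands released on the desk, at least 60 mm from its place, and the stamp has not been moved yet (within 20 mm) (distance of ribbon_box from where it was at the start of the episode above 0.06 m and height (world z) of ribbon_box below 0.005 m and angle between ribbon_box's own z axis and vertical below 0.15 rad and contact force between ribbon_box and the fingers below 0.1 N and linear speed of ribbon_box below 0.02 m/s and distance of stamp from where it was at the start of the episode below 0.02 m), for 0.2 s.
2. the stamp stands released and upright on the pad while the box is still at least 60 mm from its place (x of stamp in the frame of pad_middle between -0.022 and 0.022 m and y of stamp in the frame of pad_middle between -0.033 and 0.033 m and z of stamp in the frame of pad_middle between -0.005 and 0.005 m and angle between stamp's own z axis and vertical below 0.15 rad and contact force between stamp and the fingers below 0.1 N and linear speed of stamp below 0.02 m/s and distance of ribbon_box from where it was at the start of the episode above 0.06 m), for 0.2 s.
At the end, for the whole second after the job is handed in: The stamp stands upright (8 degrees), released, on the ink pad within 22 mm (pad's x) and 33 mm (y) of the pad's middle; the ribbon box stands upright and released within 20 mm of where it started, its end point within 26 mm of its start (the same way round) (x of stamp in the frame of pad_middle between -0.022 and 0.022 m and y of stamp in the frame of pad_middle between -0.033 and 0.033 m and z of stamp in the frame of pad_middle between -0.005 and 0.005 m and angle between each of stamp, ribbon_box's own z axis and vertical below 0.15 rad and contact force between each of stamp, ribbon_box and the fingers below 0.1 N and linear speed of each of stamp, ribbon_box below 0.02 m/s and distance of ribbon_box from where it was at the start of the episode below 0.02 m and distance of ribbon_box_end from where it was at the start of the episode below 0.026 m); the robot touches nothing.
It fails at once if the ribbon box is knocked over (tilted more than 35 degrees) (angle between ribbon_box's own z axis and vertical above 0.61 rad).
It fails at once if the loupe is moved more than 25 mm or knocked over (distance of loupe from where it was at the start of the episode above 0.025 m or angle between loupe's own z axis and vertical above 0.6 rad).
It fails at once if the stand-off is moved more than 25 mm or knocked over (distance of standoff from where it was at the start of the episode above 0.025 m or angle between standoff's own z axis and vertical above 0.6 rad).
It also fails if it takes over 72 s, if anything falls off the work surface, if the arm or the gripper's body presses on something with over 40 N, if the wrist force passes 120 N, or if a joint passes its speed limit or range.

### The arm

A 6-joint arm with a two-finger parallel gripper is mounted at the origin on a cart in front of the work surface, level with it; the furniture and walls round the work are solid. World frame = base frame: x ahead of the robot, y to its left, z up, the work surface at z = 0. Lengths are in m, angles in rad, forces in N, time in s.
With the tool pointing down it reaches from about 0.35 to 0.925 m from the base axis. Payload 6.4 kg.
Tool frame: the origin (TCP) lies between the finger pads; the fingertips stand 8 mm ahead of it and the grasp point (between the pads) lies 11 mm behind it; z points along the fingers, y is the direction in which the jaws open and shut (so a half turn about z gives the same grasp; the last joint's range is limited). The gripper opens to 85 mm and grips with 20 to 120 N. Pads are 22 mm wide; open, the fingers measure 114 mm over their backs; the gripper's body (76 mm by 85 mm) begins 54 mm behind the grasp point. The pads swing forward as they close: fully open they stand 13 mm farther back than shut.
Start: joints at [-1.324, 0.245, 1.558, -0, 1.339, -0.174], TCP at [0.266, -0.593, 0.239] pointing down, gripper open.
Joint ranges: [-3.13, 3.13], [-1.02, 2.26], [0.13, 2.54], [-0.95, 4.09], [0.21, 2.88], [-2.74, 2.74]. Speed limits (rad/s): [2.57, 2.57, 3.14, 3.14, 3.14, 3.14].

### API

Orientations are given as [roll, pitch, yaw] about the fixed x, y, z axes, in that order (R = Rz(yaw) Ry(pitch) Rx(roll)).
In Python, from plant import r, eyes gives the robot as it stands.
- The arm moves only by the tool send_rows, never from a script. Its argument "plan" is a list that holds one entry, the list of rows, each a list of 5 numbers: the shift along the tool's x, y, z in cm, then the turn about the tool's z in degrees, then the closure in counts, from 0 (fully open) to 255 (shut). A call has 1 to 20 rows; each row is the pose to reach, as a shift and turn from the pose commanded when the call began, along the tool's axes at that moment; what a row does not reach only later rows make up. A row lasts 1/8 s, in which the tool goes at most 62.5 mm and 10.7 degrees, less where a joint would pass 70% of its speed; a pose out of reach is approached as far as the arm can. A call with a gripper value outside its range is refused whole. The fingers move at their own pace and stop on an object; the grip force is fixed at half the most. Time passes only in rows, so rows that repeat a pose let the fingers close. It gives the time, the measured TCP pose, the force and the opening at its end, in the units of the state.
- r.state(): the state, without advancing time (a new reading comes with each control period).
- eyes.read_camera(name): name is "side" or "top" or "wrist"; returns a dict with "color" (400x640x3 uint8, red, green, blue), "z_map" (400x640 float32, m along the optical axis (not along the pixel's ray), 0 where there is no reading), "fx", "fy", "cx", "cy" (pixels), "dist_coeffs" ([k1, k2, p1, p2, k3] as OpenCV has them; the pictures are not rectified), "position" and "attitude" of the camera in the world; the wrist camera has in their place "hand_eye" (4x4, takes a point from camera to tool coordinates, whose origin is the TCP and whose axes are the flange's). Camera axes: x right, y up, looking along -z (the intrinsics and any distortion apply to the point x, -y, -z); pixel columns grow to the right and rows downward; lengths in m; the calibration is good to about 2 mm. A picture is of the moment at which its call begins: read the wrist's pose just before it.
- r.job_done(): hands the job in, once; it reports no verdict.
Trained networks look in the newest picture that a camera, given by its name, has taken for a name from the list of things; names that differ only in an ending like _2 or _b are one class to them, and where a whole thing is asked for, a point or a joint stands for the part that bears it (a point fixed in the world has none). Each returns a list of dicts, best first, with "score" (0 to 1); they miss things now and then, are a little off and sometimes report something else, mostly with a low value. They report only what shows in the picture. A call takes as long as a camera call. They do not tell look-alikes from the thing itself.
- eyes.masks_of(target, camera): "region" (400x640 bool, what is visible of it).
- eyes.mark_of(target, camera): "location" ([x, y, z] in m, in world coordinates, good to about 4 mm: a listed point, or the origin of a listed thing).
The state is a dict: "time": time; "q": joint angles; "joint_velocities": joint speeds; "joint_torque": joint torques, N m; "tool_pos": TCP position; "tcp_rot": TCP orientation; "contact_force": force on the tool from outside, world axes, zero at the start; "ft_torque": the same for the moment, N m; "opening": opening from 0.0 (shut) to 1.0 (fully open).
Only numpy, scipy, OpenCV 4.12 (cv2) and the standard library are available. Lean on these libraries where they do the work, as an engineer would, in place of code of your own. Each camera call takes 0.05 s, during which the arm holds its last target.

## Working session

There is one attempt and no reset: what is moved stays moved. The work goes in short steps, Python scripts to look and compute and a tool call to move; the robot and the scene stay as the last step left them, time stands still between calls to the robot, and variables do not carry over. Pictures are saved under pics/ and viewed, and the job is handed in when it is done.

Besides the shell and the picture viewer there is one more tool, called as a command line: name --argument value ..., lists and objects as JSON in quotes. send_rows: Moves the arm, as the interface text tells. Its arguments: {"type":"object","properties":{"plan":{"type":"array","items":{"type":"array","items":{"type":"array","items":{"type":"number"}}}}},"required":["plan"]}

```bash
ls; mkdir -p pics; python3 - <<'E'
from plant import r, eyes
import cv2
s=r.state()
print({k:s[k] for k in ("time","tool_pos","tcp_rot","opening","q")})
for c in ("side","top","wrist"):
    d=eyes.read_camera(c); cv2.imwrite(f"pics/a_{c}.png",d["color"][:,:,::-1])
    print(c,d["fx"],d.get("position"),d.get("attitude"),d["dist_coeffs"],d.get("hand_eye"))
    for t in ("ribbon_box","ribbon_box_end","stamp","ink_pad","pad_middle","loupe","standoff","tray_corner"):
        print(t,[(x["location"],round(x["score"],2)) for x in eyes.mark_of(t,c)])
print(r.state()["time"])
E
```

```text
pics
{'time': 0.0, 'tool_pos': array([ 0.26538996, -0.59277007,  0.23819353]), 'tcp_rot': array([-3.13972454e+00, -3.20323275e-04,  4.20796662e-01]), 'opening': 1.0007297139631384, 'q': array([-1.32409732e+00,  2.45803942e-01,  1.55900146e+00, -8.33670294e-06,
        1.33868261e+00, -1.74096028e-01])}
side 470.88460592143076 [ 0.32770089 -0.97770955  0.41611324] [ 1.13107467 -0.00349977 -0.28786523] [0.0455636 0.        0.        0.        0.       ] None
ribbon_box [([0.4845, -0.3936, -0.0054], 0.6), ([0.4883, -0.3328, -0.003], 0.35)]
ribbon_box_end [([0.4863, -0.3366, -0.0036], 0.64)]
stamp [([0.4028, -0.3453, 0.0017], 0.96), ([0.5281, -0.3913, -0.0011], 0.84)]
ink_pad [([0.5078, -0.1613, 0.0044], 0.64)]
pad_middle [([0.5101, -0.157, 0.0057], 0.85), ([0.507, -0.1606, 0.0054], 0.19)]
loupe [([0.6607, -0.3086, 0.0013], 0.98)]
standoff [([0.6818, -0.1421, -0.004], 0.54)]
tray_corner [([0.4971, -0.0431, 0.0018], 0.56)]
top 377.9722710584323 [ 0.39365648 -0.24446463  0.89932592] [ 2.09198055e-01 -1.27318361e-03 -1.53867807e+00] [-0.0021079  0.         0.         0.         0.       ] N
[... 278 characters left out ...]
 -0.1565, 0.0134], 0.87), ([0.5039, -0.0465, 0.0075], 0.73), ([0.4807, -0.3307, 0.001], 0.5)]
loupe [([0.6629, -0.3127, -0.0006], 0.51)]
standoff [([0.6778, -0.1376, 0.0039], 0.57)]
tray_corner [([0.5023, -0.0484, 0.005], 0.86)]
wrist 355.4784869731304 None None [-0.04858362  0.          0.          0.          0.        ] [[ 1.15091705e-04  9.59215924e-01  2.82674366e-01  7.23346633e-02]
 [ 9.99999978e-01 -6.10688629e-05 -1.99924306e-04 -4.66568342e-04]
 [-1.74507976e-04  2.82674383e-01 -9.59215911e-01 -1.35744766e-01]
 [ 0.00000000e+00  0.00000000e+00  0.00000000e+00  1.00000000e+00]]
ribbon_box []
ribbon_box_end []
stamp []
ink_pad []
pad_middle []
loupe []
standoff []
tray_corner []
1.35
```

View pics/a_side.png

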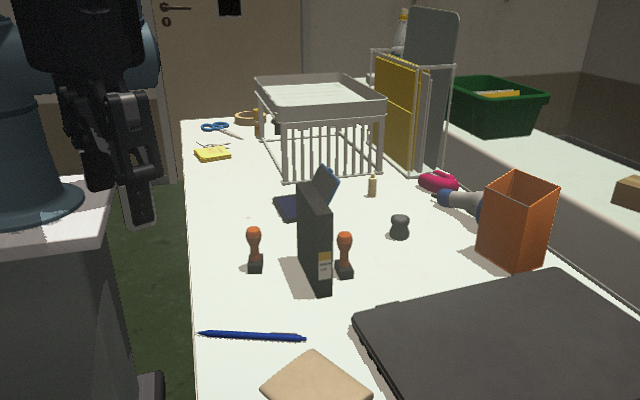

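View pics/a_top.png

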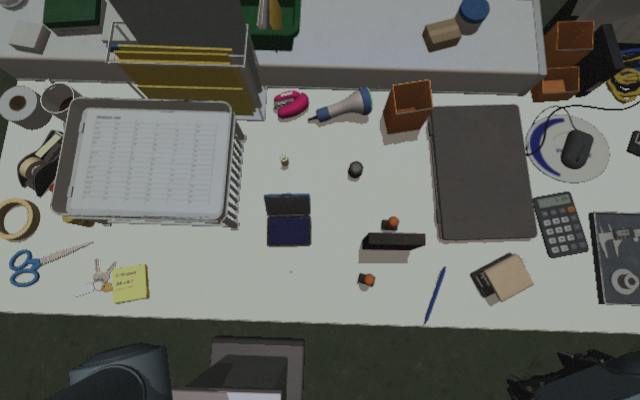

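Stamp candidates: the near one at side (254,250) / top (367,280), about 0.40,-0.345. The far one is behind the box at side (345,255) / top (391,222), about 0.525,-0.393. Top's third detection, near (230,215), is the tray corner, so it's false. I'm choosing the far one. Next I'll measure precisely with depth and check a crop.

```bash
cat > h.py <<'E'
import numpy as np, cv2
from scipy.spatial.transform import Rotation as R
from plant import r, eyes
def pose(s): 
    T=np.eye(4);T[:3,:3]=R.from_euler('xyz',s["tcp_rot"]).as_matrix();T[:3,3]=s["tool_pos"];return T
def cloud(c):
    s=r.state(); d=eyes.read_camera(c)
    K=np.array([[d["fx"],0,d["cx"]],[0,d["fy"],d["cy"]],[0,0,1]])
    v,u=np.mgrid[:400,:640]
    p=cv2.undistortPoints(np.stack([u.ravel(),v.ravel()],1).astype(np.float64)[:,None],K,np.array(d["dist_coeffs"])).reshape(400,640,2)
    z=d["z_map"]; P=np.stack([p[...,0]*z,-p[...,1]*z,-z],-1)
    if c=="wrist": T=pose(s)@np.array(d["hand_eye"])
    else:
        T=np.eye(4);T[:3,:3]=R.from_euler('xyz',d["attitude"]).as_matrix();T[:3,3]=d["position"]
    W=P@T[:3,:3].T+T[:3,3]; W[z<=0]=np.nan
    return d,W,T
def shift(dx,dy,dz):
    "world shift -> tool cm"
    return pose(r.state())[:3,:3].T@np.array([dx,dy,dz])*100
E
python3 - <<'E'
from h import *
for c in ("top","side"):
    d,W,T=cloud(c)
    desk=W[(abs(W[...,2])<0.01)&(W[...,0]>0.33)&(W[...,0]<0.7)&(W[...,1]>-.5)&(W[...,1]<-.1)]
    print(c,"desk z",np.median(desk[:,2]))
    def reg(x0,x1,y0,y1,z0,z1):
        m=(W[...,0]>x0)&(W[...,0]<x1)&(W[...,1]>y0)&(W[...,1]<y1)&(W[...,2]>z0)&(W[...,2]<z1)
        return W[m]
    b=reg(.45,.51,-.47,-.31,.12,.15)
    print("box n",len(b),np.median(b[:,2]),np.percentile(b,[1,99],axis=0).round(4).tolist())
    if c=="top":
        b=reg(.44,.52,-.48,-.31,.125,.15)
    rect=cv2.minAreaRect(b[:,:2].astype(np.float32)*1000);print("rect",rect)
    for nm,a in (("stamp",(.505,.56,-.43,-.35,.05,.085)),("near",(.38,.44,-.38,-.31,.05,.085)),("loupe",(.63,.7,-.35,-.27,.03,.05)),("so",(.65,.71,-.17,-.11,.04,.06)),("lid",(.53,.62,-.23,-.1,.03,.09)),("pad",(.45,.54,-.22,-.1,.004,.014))):
        p=reg(*a); print(nm,len(p),p.mean(0).round(4) if len(p) else 0,np.percentile(p,[2,98],axis=0).round(4).tolist() if len(p) else 0)
    for t in ("stamp","ribbon_box","ink_pad"):
        print(t,[(x["score"],np.argwhere(x["region"]).min(0),np.argwhere(x["region"]).max(0)) for x in eyes.masks_of(t,c)])
    a=d["color"][:,:,::-1]
    cr=a[180:300,330:460] if c=="top" else a[160:310,230:430]
    cv2.imwrite(f"pics/crop_{c}.png",cv2.resize(cr,None,fx=3.5,fy=3.5,interpolation=cv2.INTER_CUBIC))
E
```

```text
top desk z 0.001102219425512696
box n 725 0.13585975629513025 [[0.4717, -0.4484, 0.1227], [0.4958, -0.3348, 0.1389]]
rect ((484.158203125, -392.1704406738281), (24.140016555786133, 115.24934387207031), 0.6331815123558044)
stamp 97 [ 0.5293 -0.3967  0.07  ] [[0.5194, -0.4072, 0.0607], [0.5408, -0.3868, 0.0752]]
near 104 [ 0.4021 -0.3436  0.0703] [[0.3909, -0.3546, 0.0624], [0.4124, -0.3337, 0.0749]]
loupe 148 [ 0.6609 -0.315   0.0384] [[0.6462, -0.3294, 0.0327], [0.6763, -0.3008, 0.0421]]
so 40 [ 0.6776 -0.1433  0.0458] [[0.6715, -0.1506, 0.0409], [0.6861, -0.136, 0.0538]]
lid 757 [ 0.5692 -0.1584  0.056 ] [[0.5544, -0.2074, 0.0317], [0.5849, -0.1088, 0.0762]]
pad 1189 [ 0.5062 -0.1602  0.0096] [[0.4732, -0.2101, 0.0044], [0.538, -0.11, 0.0131]]
stamp [(0.63, array([273, 358]), array([285, 374])), (0.55, array([216, 382]), array([229, 399]))]
ribbon_box [(0.73, array([231, 363]), array([250, 425]))]
ink_pad [(0.88, array([193, 265]), array([245, 311])), (0.25, array([216, 382]), array([229, 398]))]
side desk z -9.76144574123261e-05
box n 920 0.1343856908817693 [[0.472, -0.4503, 0.1206
[... 182 characters left out ...]
3, -0.4102, 0.0505], [0.5402, -0.3934, 0.0729]]
near 253 [ 0.4009 -0.3505  0.0636] [[0.3903, -0.356, 0.0508], [0.4129, -0.3399, 0.0727]]
loupe 185 [ 0.6597 -0.3199  0.0361] [[0.646, -0.3313, 0.0303], [0.6762, -0.301, 0.0398]]
so 40 [ 0.6775 -0.1446  0.045 ] [[0.6712, -0.1496, 0.0405], [0.6847, -0.1373, 0.0523]]
lid 680 [ 0.5701 -0.1662  0.0541] [[0.5575, -0.2094, 0.0327], [0.5839, -0.11, 0.0735]]
pad 472 [ 0.4928 -0.1595  0.0086] [[0.4742, -0.2132, 0.0048], [0.5162, -0.1092, 0.0105]]
stamp [(0.64, array([231, 335]), array([279, 353])), (0.58, array([226, 245]), array([273, 262]))]
ribbon_box [(0.75, array([180, 296]), array([298, 334]))]
ink_pad [(0.93, array([164, 273]), array([222, 339]))]
```

```bash
cd pics; python3 -c "
import cv2,numpy as np
a=cv2.imread('crop_top.png');b=cv2.imread('crop_side.png')
print(a.shape,b.shape)
h=max(a.shape[0],b.shape[0]);f=lambda i:cv2.copyMakeBorder(i,0,h-i.shape[0],0,0,0)
o=np.hstack([f(a),f(b)]);o=cv2.resize(o,(800,int(o.shape[0]*800/o.shape[1])));cv2.imwrite('crop.png',o)"
```

```text
(420, 455, 3) (525, 700, 3)
```

View pics/crop.png

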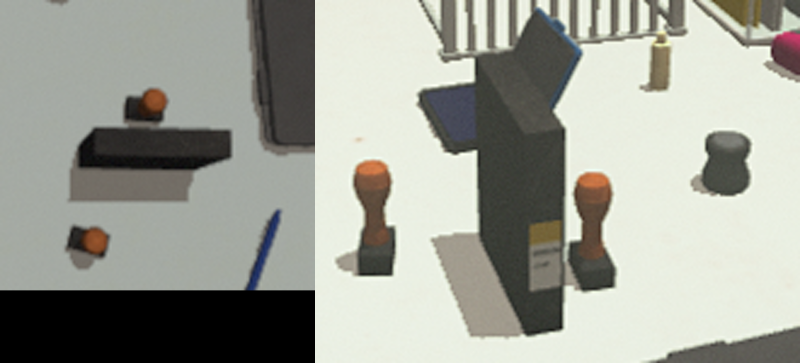

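The choice holds up: the far stamp is behind the box, and the label is on the box's -x (right) end. The box centre is at (0.4845,-0.3925), with its long axis along world y at about +0.5°, and its top at 0.135. I'll move above the box with the jaws along x.

send_rows --plan '[[[1.5, -0.5, 0, -5, 0], [5, -1.7, 0, -13, 0], [9, -3, 0, -22, 0], [13, -4.3, 0, -31, 0], [17, -5.6, 0, -40, 0], [21, -7, 0, -49, 0], [25, -8.3, 0, -57, 0], [27.5, -9.1, 0, -63, 0], [28.2, -9.3, 0, -66.4, 0], [28.2, -9.3, 0, -66.4, 0], [28.2, -9.3, 0, -66.4, 0]]]'

```text
time: 3.12
tool_pos: [0.4846, -0.3935, 0.2393]
tcp_rot: [-3.141, 0.0, 1.578]
contact_force: [1.0, 0.9, 0.4]
opening: 1.001
```

```bash
python3 - <<'E'
from h import *
s=r.state();print(s["time"],s["tool_pos"],np.degrees(s["tcp_rot"]),s["contact_force"],s["q"])
d,W,T=cloud("wrist"); cv2.imwrite("pics/w1.png",d["color"][:,:,::-1])
m=(W[...,2]>.125)&(W[...,2]<.145)&(abs(W[...,0]-.484)<.04)&(abs(W[...,1]+.39)<.1)
b=W[m];print(len(b),cv2.minAreaRect(b[:,:2].astype(np.float32)*1000),np.median(b[:,2]))
print(shift(.4845-s["tool_pos"][0],-.3925-s["tool_pos"][1],.103-s["tool_pos"][2]))
E
```

```text
3.125 [ 0.48464218 -0.3935323   0.23928297] [-1.79993012e+02  3.15243470e-03  9.04359301e+01] [0.98420553 0.94755899 0.35097942] [-8.63322846e-01  1.86173044e-01  1.62658944e+00 -1.32593528e-04
  1.32886664e+00 -8.70899489e-01]
5362 ((483.5323181152344, -390.33135986328125), (24.147071838378906, 114.07136535644531), 0.7398614287376404) 0.1361665369834098
[ 1.03571873e-01 -1.25126793e-02  1.36282964e+01]
```

View pics/w1.png

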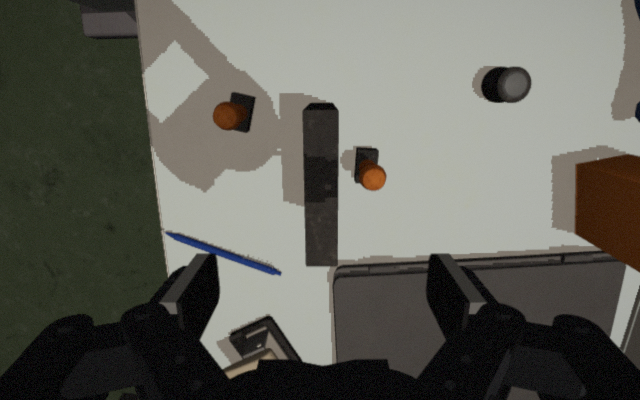

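The wrist view shows the box centred between the jaws at (320,185), with the target stamp at (372,175). I'll descend and grip.

send_rows --plan '[[[0.1, 0, 2, 0, 0], [0.2, 0, 5, 0, 0], [0.2, 0, 8, 0, 0], [0.2, 0, 11, 0, 0], [0.2, 0, 12.8, 0, 0], [0.2, 0, 13.5, 0, 0], [0.2, 0, 13.6, 0, 0], [0.2, 0, 13.6, 0, 60], [0.2, 0, 13.6, 0, 120], [0.2, 0, 13.6, 0, 160], [0.2, 0, 13.6, 0, 190], [0.2, 0, 13.6, 0, 220], [0.2, 0, 13.6, 0, 255], [0.2, 0, 13.6, 0, 255], [0.2, 0, 13.6, 0, 255], [0.2, 0, 13.6, 0, 255]]]'

```text
time: 5.18
tool_pos: [0.485, -0.3915, 0.1038]
tcp_rot: [-3.142, 0.001, 1.58]
contact_force: [-2.6, 0.5, 4.8]
opening: 0.275
```

```bash
python3 - <<'E'
from h import *
s=r.state();print(s["time"],s["tool_pos"],np.degrees(s["tcp_rot"]),s["contact_force"],s["opening"])
d,W,T=cloud("side"); cv2.imwrite("pics/s2.png",d["color"][:,:,::-1])
E
```

```text
5.175 [ 0.48496518 -0.39146608  0.10380735] [-1.79998895e+02  2.94696060e-02  9.05189294e+01] [-2.64189029  0.46332117  4.80036626] 0.27454744084923915
```

View pics/s2.png

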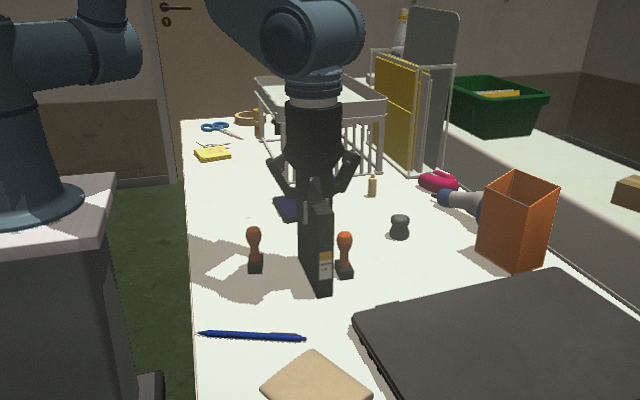

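Gripped: opening 0.275 is about 23 mm, and the stamp is untouched in the picture at (345,255). I'll lift and carry the box to the clear strip.

send_rows --plan '[[[0, 0, -1, 0, 255], [0, 0, -3.5, 0, 255], [0, 0, -7, 0, 255], [0, 0, -10.5, 0, 255], [0, 0, -12.5, 0, 255], [1, -0.5, -13, 0, 255], [3.5, -2, -13, 0, 255], [7, -4, -13, 0, 255], [11, -5.5, -13, 0, 255], [15, -6.1, -13, 0, 255], [19, -6.1, -13, 0, 255], [23, -6.1, -13, 0, 255], [27, -6.1, -13, 0, 255], [31, -6.1, -13, 0, 255], [35, -6.1, -13, 0, 255], [38.5, -6.1, -13, 0, 255], [41, -6.1, -13, 0, 255], [42.5, -6.1, -13, 0, 255], [43, -6.1, -13, 0, 255], [43, -6.1, -13, 0, 255]]]'

```text
time: 7.72
tool_pos: [0.4199, 0.038, 0.2329]
tcp_rot: [-3.141, 0.0, 1.58]
contact_force: [0.6, -0.3, -2.0]
opening: 0.272
```

```bash
python3 - <<'E'
from h import *
s=r.state();print(s["time"],s["tool_pos"],np.degrees(s["tcp_rot"]),s["contact_force"],s["opening"],s["q"])
d,W,T=cloud("side"); cv2.imwrite("pics/s3.png",d["color"][:,:,::-1])
E
```

```text
7.725 [0.41990233 0.0380236  0.23291448] [-1.79960892e+02  8.50078799e-03  9.05067535e+01] [ 0.61463739 -0.33423524 -2.01675248] 0.27222271717528224 [-1.79872964e-01 -3.21828063e-01  2.11984555e+00 -2.80963600e-04
  1.34421779e+00 -1.88654225e-01]
```

View pics/s3.png

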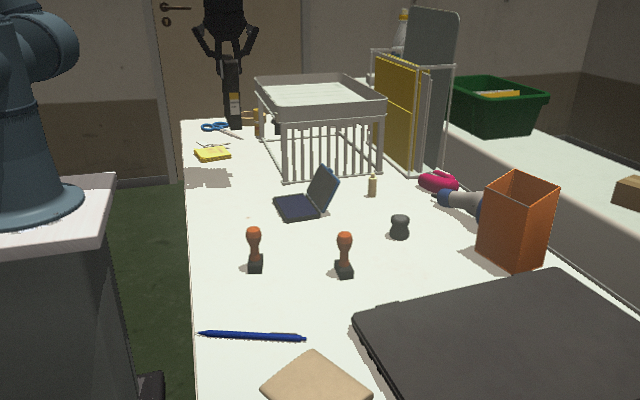

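The box hangs straight and clear of the tray, with the strip below empty and the stamp undisturbed at (345,255). I'll lower, release and retreat upward.

send_rows --plan '[[[0, 0, 2, 0, 255], [0, 0, 5.5, 0, 255], [0, 0, 9, 0, 255], [0, 0, 11.5, 0, 255], [0, 0, 12.5, 0, 255], [0, 0, 12.8, 0, 255], [0, 0, 12.9, 0, 255], [0, 0, 12.9, 0, 255], [0, 0, 12.9, 0, 180], [0, 0, 12.9, 0, 150], [0, 0, 12.9, 0, 110], [0, 0, 12.9, 0, 90], [0, 0, 12.9, 0, 80], [0, 0, 12.9, 0, 80], [0, 0, 11.5, 0, 80], [0, 0, 9, 0, 80], [0, 0, 5, 0, 80], [0, 0, 1, 0, 80], [0, 0, 0, 0, 80], [0, 0, 0, 0, 80]]]'

```text
time: 10.28
tool_pos: [0.4202, 0.0382, 0.2337]
tcp_rot: [3.14, 0.0, 1.58]
contact_force: [0.1, 0.4, -0.3]
opening: 0.689
```

```bash
python3 - <<'E'
from h import *
s=r.state();print(s["time"],s["tool_pos"],np.degrees(s["tcp_rot"]),s["contact_force"],s["opening"])
d,W,T=cloud("side"); cv2.imwrite("pics/s4.png",d["color"][:,:,::-1])
d,W,T=cloud("wrist")
b=W[(W[...,2]>.125)&(W[...,2]<.145)&(abs(W[...,0]-.42)<.04)&(abs(W[...,1]-.04)<.1)];print(len(b),cv2.minAreaRect(b[:,:2].astype(np.float32)*1000),np.median(b[:,2]))
for c in ("side","top"):
    d,W,T=cloud(c)
    b=W[(W[...,2]>.12)&(W[...,2]<.145)&(abs(W[...,0]-.42)<.04)&(abs(W[...,1]-.04)<.1)]
    if len(b)>5: print(c,len(b),cv2.minAreaRect(b[:,:2].astype(np.float32)*1000),np.median(b[:,2]))
    b=W[(W[...,2]>.04)&(W[...,2]<.085)&(abs(W[...,0]-.53)<.03)&(abs(W[...,1]+.398)<.04)]
    if len(b)>5: print(c,"stamp",len(b),cv2.minAreaRect(b[:,:2].astype(np.float32)*1000),np.percentile(b,[2,98],axis=0))
E
```

```text
10.275 [0.42021239 0.0382087  0.23367894] [1.79933760e+02 1.26903368e-02 9.05156465e+01] [ 0.09489621  0.44276389 -0.32250985] 0.6886474954188023
5629 ((421.7907409667969, 38.85400390625), (24.066354751586914, 114.7522964477539), 0.3665590286254883) 0.13617856979659684
side 260 ((421.7610168457031, 36.69793701171875), (24.08790397644043, 121.16751098632812), 0.3718547821044922) 0.13378955370310822
side stamp 290 ((529.761962890625, -401.1517333984375), (21.18598747253418, 20.201339721679688), 9.258318901062012) [[ 0.5196002  -0.4103129   0.04134552]
 [ 0.53998708 -0.39314659  0.07278096]]
top 725 ((422.5645751953125, 37.10801696777344), (24.080842971801758, 116.19498443603516), 0.3733484148979187) 0.13593951089893463
top stamp 97 ((530.3309936523438, -396.8975524902344), (23.761587142944336, 21.375099182128906), 11.757054328918457) [[ 0.51921157 -0.40714438  0.06070637]
 [ 0.54059673 -0.38664289  0.07561741]]
```

View pics/s4.png

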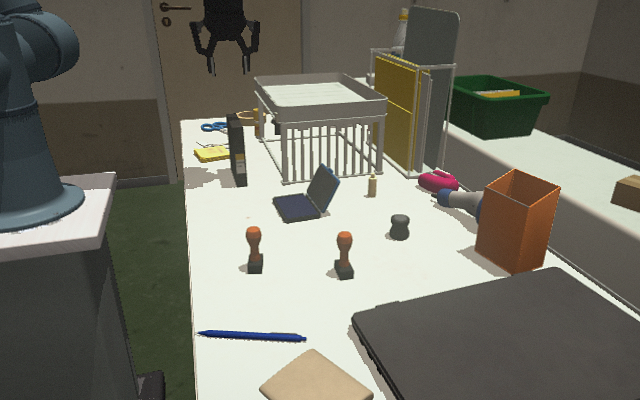

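The box stands upright at (0.4215, 0.0375) and the stamp is unmoved at (0.5297,-0.398). I'll move above the stamp with the jaws along y, so the pad lid stays clear later.

send_rows --plan '[[[-1, 0.2, -0.5, 3, 80], [-4, 0.8, -1, 10, 80], [-8, 1.7, -1, 18, 80], [-12, 2.7, -1, 26, 80], [-16, 3.7, -1, 34, 80], [-20, 4.7, -1, 42, 80], [-24, 5.7, -1, 50, 80], [-28, 6.7, -1, 58, 80], [-32, 7.7, -1, 66, 80], [-36, 8.6, -1, 74, 80], [-39.5, 9.5, -1, 81, 80], [-42.2, 10.2, -0.5, 87, 80], [-43.5, 10.5, 0, 90, 80], [-43.7, 10.6, 0, 90.5, 80], [-43.7, 10.6, 0, 90.5, 80], [-43.7, 10.6, 0, 90.5, 80]]]'

```text
time: 12.48
tool_pos: [0.53, -0.3974, 0.2336]
tcp_rot: [3.141, -0.0, 0.001]
contact_force: [-0.2, -0.3, 0.9]
opening: 0.689
```

```bash
python3 - <<'E'
from h import *
s=r.state();print(s["time"],s["tool_pos"],np.degrees(s["tcp_rot"]),s["contact_force"],s["q"])
d,W,T=cloud("wrist"); cv2.imwrite("pics/w5.png",d["color"][:,:,::-1])
b=W[(W[...,2]>.066)&(W[...,2]<.085)&(abs(W[...,0]-.53)<.03)&(abs(W[...,1]+.398)<.04)]
print(len(b),cv2.minEnclosingCircle(b[:,:2].astype(np.float32)*1000),np.percentile(b,[2,98],axis=0))
b=W[(W[...,2]>.01)&(W[...,2]<.02)&(abs(W[...,0]-.53)<.03)&(abs(W[...,1]+.398)<.04)]
print("foot",len(b),cv2.minAreaRect(b[:,:2].astype(np.float32)*1000))
E
```

```text
12.475 [ 0.52998392 -0.39740444  0.23359716] [ 1.79993265e+02 -1.09301469e-02  4.35549354e-02] [-0.18097235 -0.31811306  0.86877946] [-8.14231866e-01  2.77959018e-01  1.52889436e+00  5.98656982e-05
  1.33452289e+00  7.55790288e-01]
505 ((530.2818603515625, -397.06243896484375), 11.226546287536621) [[ 0.52093067 -0.40681035  0.0664545 ]
 [ 0.54020862 -0.38686925  0.07494546]]
foot 432 ((529.8186645507812, -396.964111328125), (36.02900314331055, 22.277074813842773), 87.69646453857422)
```

View pics/w5.png

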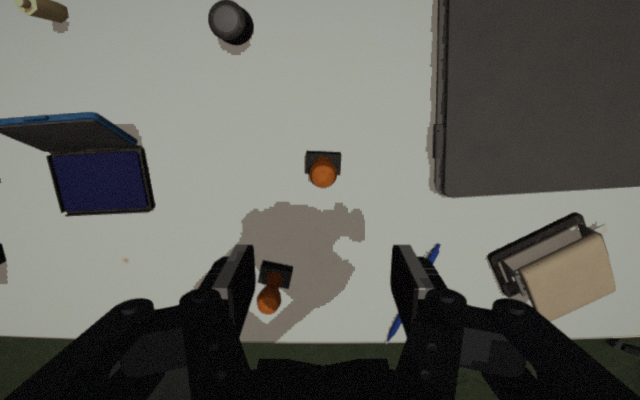

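The wrist view shows the stamp at (322,165), centred between the jaws at (0.530,-0.397). The near look-alike is at (272,290), clear of the path. I'll descend and grip the head.

send_rows --plan '[[[0, 0, 2, 0, 80], [0, 0, 6, 0, 80], [0, 0, 10, 0, 80], [0, 0, 14, 0, 80], [0, 0, 16.8, 0, 80], [0, 0, 18.2, 0, 80], [0, 0, 18.6, 0, 80], [0, 0, 18.6, 0, 110], [0, 0, 18.6, 0, 140], [0, 0, 18.6, 0, 165], [0, 0, 18.6, 0, 190], [0, 0, 18.6, 0, 220], [0, 0, 18.6, 0, 255], [0, 0, 18.6, 0, 255], [0, 0, 18.6, 0, 255]]]'

```text
time: 14.4
tool_pos: [0.5305, -0.3982, 0.0484]
tcp_rot: [3.141, -0.001, 0.0]
contact_force: [0.8, 0.7, 5.6]
opening: 0.233
```

```bash
python3 - <<'E'
from h import *
s=r.state();print(s["time"],s["tool_pos"],np.degrees(s["tcp_rot"]),s["contact_force"],s["opening"])
d,W,T=cloud("side"); cv2.imwrite("pics/s6.png",d["color"][:,:,::-1])
E
```

```text
14.4 [ 0.53054242 -0.39822428  0.04836083] [ 1.79946068e+02 -6.59606705e-02  1.17751756e-02] [0.79124846 0.72504863 5.60533162] 0.23332246107451557
```

View pics/s6.png

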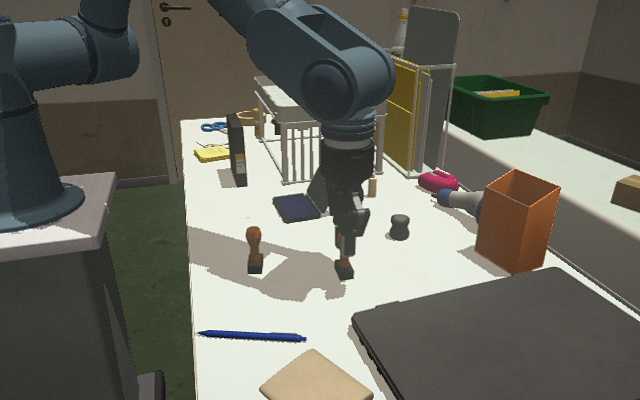

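Gripped at an opening of about 20 mm on the rounded head. I'll lift it and carry it over the pad.

send_rows --plan '[[[0, 0, -1, 0, 255], [0, 0, -3.5, 0, 255], [0, 0, -7, 0, 255], [0, 0, -9.5, 0, 255], [-0.2, -1, -10.5, 0, 255], [-0.5, -4, -10.5, 0, 255], [-0.9, -8, -10.5, 0, 255], [-1.3, -12, -10.5, 0, 255], [-1.7, -16, -10.5, 0, 255], [-2.1, -20, -10.5, 0, 255], [-2.4, -22.5, -10.5, 0, 255], [-2.5, -23.7, -10.5, 0, 255], [-2.5, -23.8, -10.5, 0, 255], [-2.5, -23.8, -10.5, 0, 255], [-2.5, -23.8, -10.5, 0, 255]]]'

```text
time: 16.32
tool_pos: [0.5051, -0.1607, 0.1523]
tcp_rot: [3.141, -0.0, -0.001]
contact_force: [-0.2, -0.8, -0.8]
opening: 0.236
```

```bash
python3 - <<'E'
from h import *
s=r.state();print(s["time"],s["tool_pos"],np.degrees(s["tcp_rot"]),s["contact_force"],s["opening"])
d,W,T=cloud("side"); a=d["color"][:,:,::-1]
m=(abs(W[...,0]-.505)<.05)&(abs(W[...,1]+.16)<.045)&(W[...,2]>.07)&(W[...,2]<.16)
P=W[m];print(np.percentile(P,[1,99],axis=0) if len(P) else 0)
d2,W2,T2=cloud("wrist")
o=np.hstack([cv2.resize(a[60:260,220:480],(520,400)),cv2.resize(d2["color"][:,200:440,::-1],(240,400))]);cv2.imwrite("pics/s7.png",o)
E
```

```text
16.325 [ 0.50510251 -0.16071516  0.1523448 ] [ 1.79986976e+02 -7.91852989e-03 -5.13063972e-02] [-0.24769701 -0.78702819 -0.79879382] 0.23604724460438228
[[ 0.49460204 -0.18575702  0.1045683 ]
 [ 0.51657104 -0.14466371  0.15911162]]
```

View pics/s7.png

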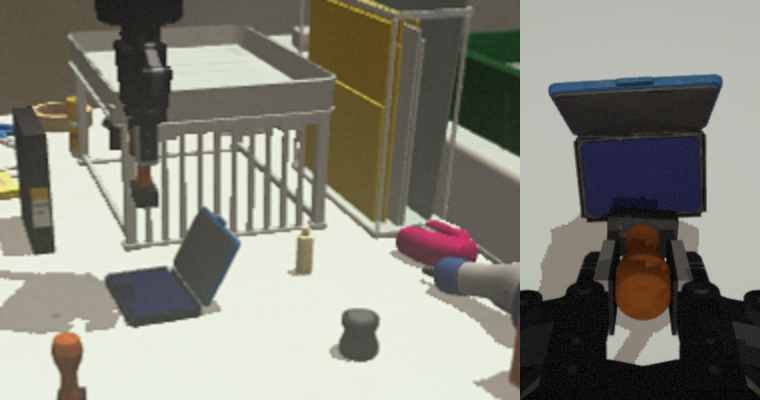

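The stamp hangs upright with its foot bottom at 0.1045, centred over the pad at about (0.5055,-0.161). I'll lower 9.5 cm, release and retreat.

send_rows --plan '[[[0, 0, 1.5, 0, 255], [0, 0, 4, 0, 255], [0, 0, 6.5, 0, 255], [0, 0, 8.3, 0, 255], [0, 0, 9.1, 0, 255], [0, 0, 9.4, 0, 255], [0, 0, 9.5, 0, 255], [0, 0, 9.5, 0, 255], [0, 0, 9.5, 0, 190], [0, 0, 9.5, 0, 165], [0, 0, 9.5, 0, 140], [0, 0, 9.5, 0, 115], [0, 0, 9.5, 0, 100], [0, 0, 9.5, 0, 100], [0, 0, 8.5, 0, 100], [0, 0, 5.5, 0, 100], [0, 0, 1, 0, 100], [0, 0, -3, 0, 100], [0, 0, -6, 0, 100], [0, 0, -7, 0, 100]]]'

```text
time: 18.92
tool_pos: [0.5059, -0.1604, 0.2252]
tcp_rot: [3.139, -0.004, 0.0]
contact_force: [0.3, 0.1, -0.5]
opening: 0.61
```

```bash
python3 - <<'E'
from h import *
s=r.state();print(s["time"],s["tool_pos"],np.degrees(s["tcp_rot"]),s["contact_force"],s["opening"])
d,W,T=cloud("side"); a=d["color"][:,:,::-1]
d2,W2,T2=cloud("wrist")
for n,w in (("side",W),("wrist",W2)):
    P=w[(abs(w[...,0]-.505)<.03)&(abs(w[...,1]+.16)<.04)&(w[...,2]>.06)&(w[...,2]<.1)]
    print(n,len(P),np.percentile(P,[2,98],axis=0) if len(P) else 0)
    P=w[(abs(w[...,0]-.505)<.03)&(abs(w[...,1]+.16)<.04)&(w[...,2]>.018)&(w[...,2]<.03)]
    print(n,"foot",len(P),np.percentile(P,[2,98],axis=0) if len(P) else 0)
b=W[(W[...,2]>.12)&(W[...,2]<.145)&(abs(W[...,0]-.42)<.04)&(abs(W[...,1]-.04)<.1)]
print(cv2.minAreaRect(b[:,:2].astype(np.float32)*1000))
o=np.hstack([cv2.resize(a[60:260,220:480],(520,400)),cv2.resize(d2["color"][:,200:440,::-1],(240,400))]);cv2.imwrite("pics/s8.png",o)
E
```

```text
18.925 [ 0.50593364 -0.16035931  0.22520236] [ 1.79863659e+02 -2.38161144e-01  1.53607872e-02] [ 0.25157065  0.11678444 -0.52572124] 0.6102557584861381
side 140 [[ 0.49496025 -0.17260615  0.06084912]
 [ 0.5160828  -0.15736177  0.0816425 ]]
side foot 105 [[ 0.49512904 -0.17908041  0.01824713]
 [ 0.51569759 -0.1473732   0.02970359]]
wrist 667 [[ 0.49610229 -0.16953533  0.07097239]
 [ 0.51626647 -0.14794858  0.08398788]]
wrist foot 495 [[ 0.49518083 -0.17605928  0.01996277]
 [ 0.51608053 -0.14138459  0.02843056]]
((421.6619567871094, 34.61467742919922), (23.709495544433594, 117.59129333496094), 0.1325559765100479)
```

View pics/s8.png

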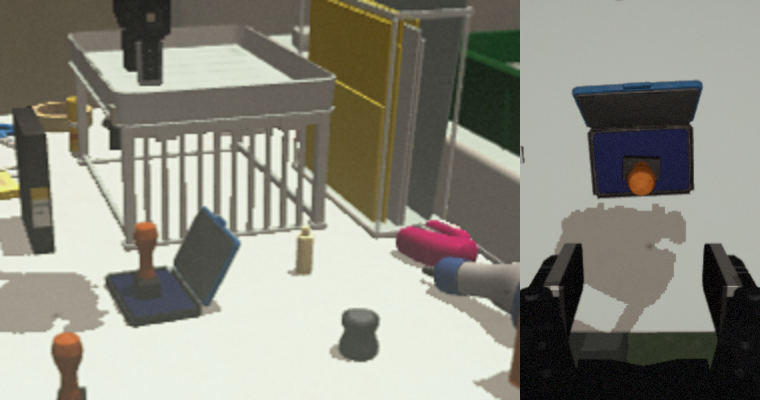

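The stamp stands upright and released on the pad: top at 0.083, centre about (0.506,-0.159). Next I'll go back over the box.

send_rows --plan '[[[-0.3, -0.6, -0.5, -4, 100], [-1.2, -2.5, -1, -12, 100], [-2.3, -5, -1, -21, 100], [-3.3, -7.5, -1, -30, 100], [-4.3, -10, -1, -40, 100], [-5.3, -12.5, -1, -50, 100], [-6.3, -15, -1, -60, 80], [-7.2, -17, -1, -70, 80], [-8, -18.8, -1, -79, 80], [-8.3, -19.6, -1, -86, 80], [-8.4, -19.8, -1, -90, 80], [-8.4, -19.8, -1, -90.4, 80], [-8.4, -19.8, -1, -90.4, 80]]]'

```text
time: 20.65
tool_pos: [0.4205, 0.0381, 0.2314]
tcp_rot: [-3.14, -0.0, 1.577]
contact_force: [0.8, 0.1, -0.3]
opening: 0.686
```

```bash
python3 - <<'E'
from h import *
s=r.state();print(s["time"],s["tool_pos"],np.degrees(s["tcp_rot"]),s["contact_force"],s["opening"])
d,W,T=cloud("wrist")
b=W[(W[...,2]>.125)&(W[...,2]<.145)&(abs(W[...,0]-.42)<.04)&(abs(W[...,1]-.04)<.1)];print(len(b),cv2.minAreaRect(b[:,:2].astype(np.float32)*1000),np.median(b[:,2]))
E
```

```text
20.65 [0.42049954 0.03810817 0.23136632] [-1.79900625e+02 -1.60642133e-02  9.03466223e+01] [ 0.77200122  0.11296126 -0.26940834] 0.6863068348229726
5663 ((421.7685546875, 39.18512725830078), (24.05485725402832, 114.02598571777344), 0.3767705261707306) 0.1361682559001597
```

send_rows --plan '[[[0, 0.1, 2, 0, 80], [0, 0.1, 5.5, 0, 80], [0, 0.1, 9, 0, 80], [0, 0.1, 11.5, 0, 80], [0, 0.1, 12.5, 0, 80], [0, 0.1, 12.7, 0, 80], [0, 0.1, 12.7, 0, 100], [0, 0.1, 12.7, 0, 130], [0, 0.1, 12.7, 0, 160], [0, 0.1, 12.7, 0, 190], [0, 0.1, 12.7, 0, 220], [0, 0.1, 12.7, 0, 255], [0, 0.1, 12.7, 0, 255], [0, 0.1, 12.7, 0, 255], [0, 0.1, 12.7, 0, 255]]]'

```text
time: 22.58
tool_pos: [0.4223, 0.0381, 0.1059]
tcp_rot: [3.141, 0.0, 1.578]
contact_force: [-1.6, -0.2, 5.1]
opening: 0.275
```

```bash
python3 - <<'E'
from h import *
s=r.state();print(s["time"],s["tool_pos"],np.degrees(s["tcp_rot"]),s["contact_force"],s["opening"])
d,W,T=cloud("top")
b=W[(W[...,2]>.12)&(W[...,2]<.145)&(abs(W[...,0]-.42)<.04)&(abs(W[...,1]-.04)<.1)];print(len(b),cv2.minAreaRect(b[:,:2].astype(np.float32)*1000))
E
```

```text
22.575 [0.4222872  0.03811786 0.10586296] [1.79964509e+02 5.81218840e-03 9.04116274e+01] [-1.63048604 -0.17669351  5.08968537] 0.274766658341243
416 ((422.3929138183594, 6.96623420715332), (56.32646942138672, 62.43068313598633), 85.7235107421875)
```

Gripped again. I'll lift and carry it back along x≈0.42 to stay clear of the stamp, moving over to the original place only at the end.

send_rows --plan '[[[0, 0, -1, 0, 255], [0, 0, -3.5, 0, 255], [0, 0, -7, 0, 255], [0, 0, -10.5, 0, 255], [0, 0, -12.5, 0, 255], [-1, 0, -13, 0, 255], [-3.5, 0, -13, 0, 255], [-7, 0, -13, 0, 255], [-11, 0, -13, 0, 255], [-15, 0, -13, 0, 255], [-19, 0, -13, 0, 255], [-23, 0.2, -13, 0, 255], [-27, 1, -13, 0, 255], [-31, 2, -13, 0, 255], [-35, 3.5, -13, 0, 255], [-38.5, 4.7, -13, -0.3, 255], [-41, 5.5, -13, -0.3, 255], [-42.5, 5.8, -13, -0.3, 255], [-43, 5.9, -13, -0.3, 255], [-43, 5.9, -13, -0.3, 255]]]'

```text
time: 25.12
tool_pos: [0.4836, -0.391, 0.2349]
tcp_rot: [-3.141, -0.001, 1.583]
contact_force: [0.6, -0.0, -2.4]
opening: 0.272
```

```bash
python3 - <<'E'
from h import *
s=r.state();print(s["time"],s["tool_pos"],np.degrees(s["tcp_rot"]),s["contact_force"],s["opening"])
d,W,T=cloud("side"); cv2.imwrite("pics/s9.png",d["color"][:,:,::-1])
b=W[(W[...,2]>.1)&(W[...,2]<.18)&(abs(W[...,0]-.484)<.06)&(abs(W[...,1]+.392)<.1)]
print(np.percentile(b,[1,99],axis=0))
E
```

```text
25.125 [ 0.48364769 -0.39098596  0.23488939] [-1.79969023e+02 -5.06444174e-02  9.07103414e+01] [ 0.57350639 -0.02504534 -2.44690139] 0.27249857058967536
[[ 0.47180899 -0.45020661  0.13002323]
 [ 0.49628166 -0.33699701  0.17939805]]
```

View pics/s9.png

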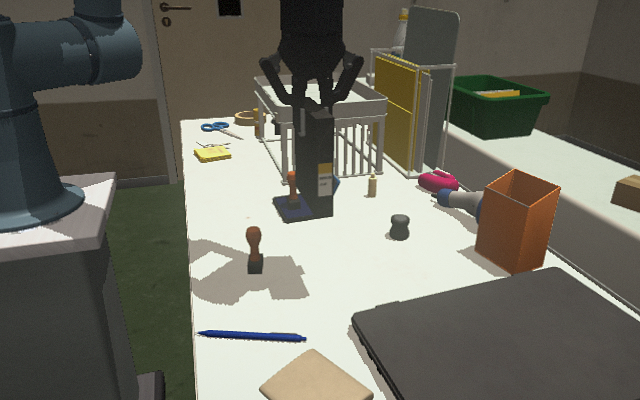

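The box hangs over its original place, with extents matching the start: x 0.472–0.496, y -0.450–-0.337. The label faces the same way and the stamp is standing on the pad at (293,190). I'll lower and release.

send_rows --plan '[[[0, 0, 2, 0, 255], [0, 0, 5.5, 0, 255], [0, 0, 9, 0, 255], [0, 0, 11.5, 0, 255], [0, 0, 12.5, 0, 255], [0, 0, 12.8, 0, 255], [0, 0, 12.9, 0, 255], [0, 0, 12.9, 0, 255], [0, 0, 12.9, 0, 180], [0, 0, 12.9, 0, 150], [0, 0, 12.9, 0, 110], [0, 0, 12.9, 0, 90], [0, 0, 12.9, 0, 80], [0, 0, 12.9, 0, 80], [0, 0, 11.5, 0, 80], [0, 0, 8, 0, 80], [0, 0, 3, 0, 80], [0, 0, -2, 0, 80], [0, 0, -6, 0, 80], [0, 0, -7, 0, 80]]]'

```text
time: 27.68
tool_pos: [0.4849, -0.3924, 0.3102]
tcp_rot: [3.137, 0.006, 1.583]
contact_force: [-0.0, -0.7, 0.3]
opening: 0.691
```

```bash
python3 - <<'E'
from h import *
s=r.state();print(s["time"],s["tool_pos"],s["contact_force"],s["opening"])
for c in ("side","wrist","top"):
    d,W,T=cloud(c); cv2.imwrite(f"pics/f_{c}.png",d["color"][:,:,::-1])
    def reg(cx,cy,h,z0,z1): return W[(abs(W[...,0]-cx)<h)&(abs(W[...,1]-cy)<h)&(W[...,2]>z0)&(W[...,2]<z1)]
    for n,a in (("box",(.484,-.392,.08,.122,.145)),("stamp",(.506,-.159,.03,.06,.1)),("loupe",(.661,-.315,.03,.03,.05)),("so",(.678,-.144,.025,.04,.06))):
        P=reg(*a); print(c,n,len(P),(cv2.minAreaRect(P[:,:2].astype(np.float32)*1000),P[:,2].max()) if len(P)>5 else 0)
E
```

```text
27.675 [ 0.48491421 -0.39238772  0.31022962] [-0.04664103 -0.67274631  0.34749854] 0.691458896836433
side box 879 (((485.147705078125, -393.6571350097656), (24.492691040039062, 116.69065856933594), 0.7287814617156982), np.float64(0.13614701296284437))
side stamp 139 (((505.0104675292969, -164.51280212402344), (18.073184967041016, 22.108718872070312), 62.201255798339844), np.float64(0.08283829002581194))
side loupe 183 (((661.4099731445312, -315.8039855957031), (31.684160232543945, 31.184236526489258), 66.30455017089844), np.float64(0.039860883559189764))
side so 39 (((678.3991088867188, -143.07057189941406), (17.879880905151367, 14.340046882629395), 68.95185089111328), np.float64(0.05244973143280801))
wrist box 3410 (((484.5097961425781, -391.60711669921875), (23.899578094482422, 115.42401123046875), 0.5854128003120422), np.float64(0.13861545110346762))
wrist stamp 0 0
wrist loupe 747 (((660.2667236328125, -313.7827453613281), (32.300655364990234, 32.516265869140625), 52.44125747680664), np.float64(0.04313480969618655))
wrist so 0 0
top box 0 0
top stamp 99 (((505.07470703125, -160.120849609375), (21.67613983154297, 22.453927993774414), 3.3544921875), np.float64(0.08517395762243674))
top loupe 148 (((660.9133911132812, -315.1007080078125), (31.516334533691406, 28.69679069519043), 1.2626209259033203), np.float64(0.04225633913060989))
top so 40 (((678.0527954101562, -143.38833618164062), (16.669811248779297, 14.104866981506348), 4.821173191070557), np.float64(0.05544072130108302))
```

View pics/f_side.png

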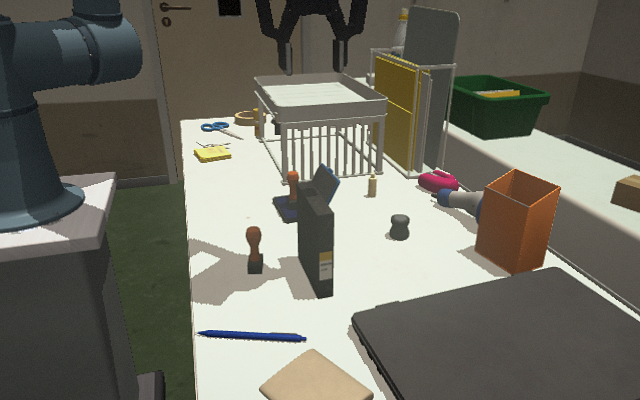

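The box is back within about 1 mm, with its label at (325,268) as at the start. The stamp is upright on the pad, the loupe and stand-off are unmoved, and the gripper is well clear. I'm handing the job in.

```bash
python3 -c "
from plant import r
print(r.job_done()); print(r.state()['time'])"
```

```text
the job is handed in; nothing more can be done
None
the job is handed in; nothing more can be done
```

The job is done and handed in at about 28 s of the 72 s allowed. `job_done` gives no verdict, so the checks below are my own measurements.

I set the ribbon box aside at about (0.42, 0.04) in the clear strip. The stamp taken was the far one, behind the box; I stood it on the pad and then put the box back.

Last checks by depth camera:
- **Ribbon box:** upright, within about 1 mm and 0.3° of its start in both the side and wrist views, with the label on the same end. The top camera could not see it because the arm was in the way, so that check gave nothing.
- **Stamp:** upright and released. Its top is 83 to 85 mm above the desk, and it stands within about 2 mm of my measured pad centre (0.507, -0.160). The network's `pad_middle` marks differed from that by about 4 mm, well inside the tolerance.
- **Loupe and stand-off:** not moved; the side loupe reading differed by a few mm between two different ways of computing it, while the top view agreed to under 1 mm.
- **Gripper:** open, at a TCP height of 0.31 m, touching nothing.

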